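# Point out the next two tacks on a frame

## Task

A rectangular frame of steel tube is laid out on the welding plate, and only one of its corners has been tacked. Show the welder the next two tacks with the fingertips pointing straight down, a couple of centimetres above the seam: first dwell for two seconds over the corner diagonally opposite the finished tack, then for two seconds over the corner held by the red magnet, and finally draw the hand back up well clear of the frame. The other pieces are only laid in place, so touch nothing and do not point at the other two corners.

Things in the scene. Friction and masses are not known exactly. Their poses are not given: they have to be found in the camera images.
- plate: dark steel welding plate fixed on the bench, 400 x 520 x 12 mm (x, y, z), with a grid of fixture holes; origin at the centre of its underside, on the bench top
- tacked_corner: L of bare 25 mm square steel tube, a 220 and a 140 mm rail joined by the finished tack, loose on the plate. With the two loose rails it makes a frame 220 x 190 mm outside, 25 mm high, the short rails butting between the long ones. Origin: centre of that rectangle, on the underside; x along the long rails, z up; its long rail is on the +y side, its short rail on the -x side
- loose_long_rail: loose 220 mm length of 25 x 25 mm square steel tube, the frame's other long side, not joined to anything; origin at the centre of its underside, x along its length
- loose_short_rail: loose 140 mm length of 25 x 25 mm square steel tube, the frame's other short side, not joined to anything; origin at the centre of its underside, y along its length
- joint_tacked (a point): middle of the seam on the top face of the corner already tacked: it has a rippled grey weld bead across the 25 mm wide top, with straw, purple and blue heat tint about it. The point lies on the top face, 25 mm above the plate; its z axis points up
- joint_across (a point): middle of the bare seam (thin dark line, 25 mm long, where the short rail meets the long one) on the top face of the corner diagonally across from the finished tack; 25 mm above the plate, its z axis points up
- joint_red (a point): middle of the bare seam on the top face of the corner held by the red magnet; 25 mm above the plate, its z axis points up
- joint_blue (a point): middle of the bare seam on the top face of the corner held by the blue magnet; 25 mm above the plate, its z axis points up
- magnet_red: red triangular welding magnet lying on the plate inside the frame, 15 mm thick, two 60 mm legs at right angles, one against each rail of its corner; origin at the inner corner of the frame that it sits in, on its underside, its legs run along +x and +y
- magnet_blue: blue welding magnet of the same shape and size, in the corner of the frame diagonally across from the red one; origin likewise, its legs run along -x and -y
- spray_can: white and teal spray can with a red cap, 54 mm in diameter, 162 mm tall, standing on the bench beside the plate; origin at the centre of its underside
- wire_brush: wire brush with a wooden back lying bristles down on the plate beside the frame, 220 x 28 x 34 mm; origin under its centre, x along its length
- chipping_hammer: steel chipping hammer with a coil-spring grip lying on the bench beside the plate, 255 mm long along its x, head 126 mm across its y, 26 mm high; origin under the middle of its length
There are look-alikes about, which are no part of the job. Leave any green look-alike of the loose_long_rail alone.

How it is judged:
On the way, in this order (a step that is already met when the one before it is completed fails the run):
1. the fingertips dwell over the corner diagonally opposite the finished tack, pointing down just above its seam, for two seconds (horizontal distance between the grasp point and joint_across below 0.014 m and z of the grasp point in the frame of joint_across between 0.004 and 0.072 m and angle between the grasp point's own z axis and vertical above 2.5 rad), for 1.8 s.
2. then the fingertips dwell over the corner held by the red magnet, pointing down just above its seam, for two seconds (horizontal distance between the grasp point and joint_red below 0.014 m and z of the grasp point in the frame of joint_red between 0.004 and 0.072 m and angle between the grasp point's own z axis and vertical above 2.5 rad), for 1.8 s.
At the end, for the whole second after the job is handed in: Both corners were pointed at in order (TCP within 14 mm sideways and 4 to 72 mm above the seam, tool within 37 degrees of straight down, 1.8 s each). TCP ends 115 mm above the frame or 240 mm from its centre; rails and magnets within 4 mm, other things within 10 mm of their start, at rest ((z of the grasp point in the frame of tacked_corner above 0.14 m or horizontal distance between the grasp point and tacked_corner above 0.24 m) and distance of each of tacked_corner, loose_long_rail, loose_short_rail, magnet_red, magnet_blue, joint_tacked, joint_across, joint_red, joint_blue from where it was at the start of the episode below 0.004 m and distance of each of spray_can, wire_brush, chipping_hammer from where it was at the start of the episode below 0.01 m and linear speed of each of tacked_corner, loose_long_rail, loose_short_rail, magnet_red, magnet_blue, spray_can, wire_brush, chipping_hammer below 0.02 m/s); the robot touches nothing.
It fails at once if the robot touches anything (contact force between any of the fingers, the arm and anything else above 0.3 N).
It fails at once if the frame, a magnet or a bystander is shifted, lifted or carried (distance of any of tacked_corner, loose_long_rail, loose_short_rail, magnet_red, magnet_blue, spray_can, wire_brush, chipping_hammer from where it was at the start of the episode above 0.01 m).
It fails at once if the tool points at the tacked corner or the blue magnet's corner (TCP within 20 mm of the seam's middle from above and less than 72 mm above it) ((horizontal distance between the grasp point and joint_tacked below 0.02 m and z of the grasp point in the frame of joint_tacked between -0.01 and 0.072 m) or (horizontal distance between the grasp point and joint_blue below 0.02 m and z of the grasp point in the frame of joint_blue between -0.01 and 0.072 m)).
It also fails if it takes over 45 s, if anything falls off the work surface, if the arm or the gripper's body presses on something with over 40 N, if the wrist force passes 120 N, or if a joint passes its speed limit or range.

## Robot

A 7-joint arm with a two-finger parallel gripper is mounted at the origin on the work surface. World frame = base frame: x ahead of the robot, y to its left, z up, the work surface at z = 0. Lengths are in m, angles in rad, forces in N, time in s.
With the tool pointing down it reaches from about 0.425 to 0.925 m from the base axis. Payload 6.8 kg.
Tool frame: the origin (TCP) lies between the finger pads, 19 mm behind the fingertips; this is the grasp point; z points along the fingers, y is the line along which they close (so a half turn about z gives the same grasp; the last joint's range is limited). The gripper opens to 85 mm and grips with 20 to 120 N. Pads are 22 mm wide; open, the fingers measure 114 mm over their backs; the gripper's body (76 mm by 85 mm) begins 54 mm behind the grasp point. The pads swing forward as they close: fully open they stand 13 mm farther back than shut.
Start: joints at [1.02, 0.477, 0.022, 1.555, -0.011, 1.109, -0.083], TCP at [0.289, -0.61, 0.25] pointing down, gripper open.
Joint ranges: [-2.96, 2.96], [-0.34, 2.1], [-1.41, 1.46], [0.24, 2.44], [-1.37, 4.51], [0.17, 1.92], [-2.96, 2.96]. Speed limits (rad/s): [2.39, 2.39, 3.14, 3.14, 3.14, 3.14, 3.14].

## Interface

Orientations are given as a rotation vector (axis times angle).
In Python, from bench import r gives the robot as it stands.
- The arm moves only by the tool carry_out, never from a script. Its argument "moves" is a list of rows, each a list of 5 numbers: the shift along the tool's x, y, z in m, then the turn about the tool's z in rad, then the finger opening in m, from 0 to 0.0854. In form: [[dx, dy, dz, roll, claw], ...]. A call has exactly 8 rows; each row is the pose to reach, as a shift and turn from the pose commanded when the call began, along the tool's axes at that moment; what a row does not reach only later rows make up. A row lasts 1/10 s, in which the tool goes at most 50 mm and 8.59 degrees, less where a joint would pass 70% of its speed; a pose out of reach is approached as far as the arm can. A call with a gripper value outside its range is refused whole. The fingers move at their own pace and stop on an object; "force" is the grip in N (left out, the last holds). Time passes only in rows, so rows that repeat a pose let the fingers close, or fill a call up. It gives the time, the measured TCP pose, the force, the opening and the grip force at its end, in the units of the state.
- r.get_obs(): the state, without advancing time (a new reading comes with each control period).
- r.grab_frame(name): name is "scene" or "top" or "wrist"; returns the picture (420x560x3 uint8, red, green, blue); there is no depth.
- r.calibration(name): a dict with "fx", "fy", "cx", "cy" (pixels), "k1" (the pictures are not rectified: a ray, as slopes to the right and down, at radius r is drawn at 1 + k1 r^2 times it, then the intrinsics apply), "rvec" (rotation vector, rad) and "tvec" (3), from world to camera coordinates, as OpenCV has them. Camera axes: x right, y down, z forward; pixel columns grow to the right and rows downward; lengths in m; the calibration is good to about 2 mm. A picture is of the moment at which its call begins: read the wrist's pose just before it. calibration takes no time and is no camera call; for the wrist camera it gives the pose at the moment of the call.
- r.hand_in(): hands the job in; it is judged then, once.
The state is a dict: "clock": time; "joints": joint angles; "qvel": joint speeds; "tau": joint torques, N m; "tcp_pos": TCP position; "orientation": TCP orientation; "contact_force": force on the tool from outside, world axes, zero at the start; "moment": the same for the moment, N m; "grip_width": finger opening in m; "gripper_force": force on a finger pad.
Only numpy, scipy, OpenCV 4.12 (cv2) and the standard library are available. Lean on these libraries where they do the work, as an engineer would, in place of code of your own. Each camera call takes 0.05 s, during which the arm holds its last target. There are 200 camera calls.

## Working session

There is one attempt and no reset: what is moved stays moved. The work goes in short steps, Python scripts to look and compute and a tool call to move; the robot and the scene stay as the last step left them, time stands still between calls to the robot, and variables do not carry over. Pictures are saved under pics/ and viewed, at most 10 in all, crops included, and the job is handed in when it is done.

Besides the shell and the picture viewer there is one more tool, called after ">>>" as name(argument=value, ...), one argument or row to a line, values as JSON. carry_out: Moves the arm, as the interface text tells. Its arguments: {"type":"object","properties":{"moves":{"type":"array","items":{"type":"array","items":{"type":"number"}}},"force":{"type":"number"}},"required":["moves"]}

```bash
mkdir -p pics
python3 - <<'E'
from bench import r
import cv2
o=r.get_obs();print(o['clock'],o['tcp_pos'],o['orientation'],o['grip_width'])
for n in('top','scene'):
    print(n,r.calibration(n)); im=r.grab_frame(n); cv2.imwrite(f'pics/{n}0.png',im[:,:,::-1])
E
```

```text
0.0 [ 0.28898154 -0.60939492  0.24902924] [-3.06316878e+00 -6.89607320e-01  8.57286670e-04] 0.08549580350603374
top {'fx': 386.46035541831856, 'fy': 386.46035541831856, 'cx': 281.6745447354471, 'cy': 207.21619481646192, 'k1': -0.014488192522727417, 'rvec': array([ 2.16195415, -2.13327429,  0.13905073]), 'tvec': array([-0.07886209,  0.45406099,  1.01650372])}
scene {'fx': 397.1487195369834, 'fy': 397.1487195369834, 'cx': 271.1942227319166, 'cy': 205.9304170528906, 'k1': -0.0492230324175047, 'rvec': array([ 2.05294195,  0.88074178, -0.46554092]), 'tvec': array([-0.25428684, -0.17226975,  1.43583813])}
```

View pics/top0.png

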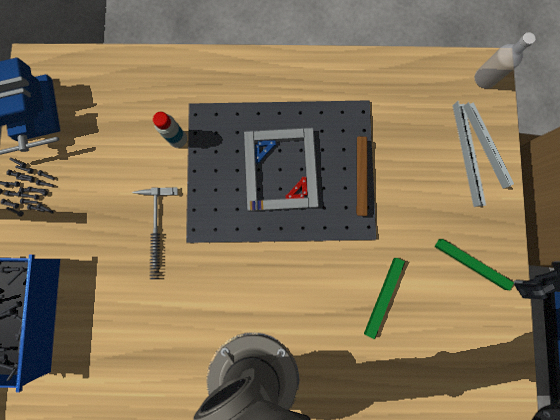

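View pics/scene0.png

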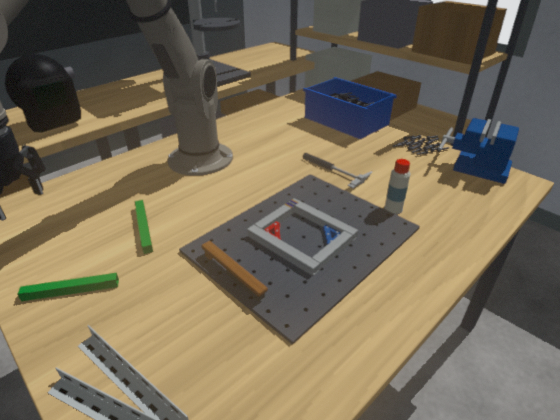

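The top view shows the frame on the plate. The tack tint is at about (254,205), the blue magnet at (265,150) and the red magnet at (298,188), so the diagonal corner is near (308,133). The seams are still too small to see, so I'll enlarge and measure them.

```bash
cat > h.py <<'E'
import numpy as np, cv2
from bench import r
def ray(c,px):
    K=np.array([[c['fx'],0,c['cx']],[0,c['fy'],c['cy']],[0,0,1]])
    # drawn = s*(1+k1 r^2) : OpenCV's k1 model
    u=cv2.undistortPoints(np.array(px,float).reshape(-1,1,2),K,np.array([c['k1'],0,0,0.]))[:,0]
    R=cv2.Rodrigues(c['rvec'])[0]
    return -R.T@c['tvec'], np.c_[u,np.ones(len(u))]@R
def onz(c,px,z):
    o,d=ray(c,px); return o+d*((z-o[2])/d[:,2])[:,None]
def pix(c,P):
    K=np.array([[c['fx'],0,c['cx']],[0,c['fy'],c['cy']],[0,0,1]])
    return cv2.projectPoints(np.array(P,float),c['rvec'],c['tvec'],K,np.array([c['k1'],0,0,0.]))[0][:,0]
E
python3 - <<'E'
from h import *
c=r.calibration('top'); im=cv2.imread('pics/top0.png')
print('cam',ray(c,[[280,210]])[0])
g=cv2.cvtColor(im,cv2.COLOR_BGR2HSV)
m=((g[...,2]>125)&(g[...,1]<50)).astype(np.uint8)
m[:,:235]=0;m[:,330:]=0;m[:120]=0;m[220:]=0
cs,_=cv2.findContours(m,cv2.RETR_EXTERNAL,cv2.CHAIN_APPROX_NONE)
k=max(cs,key=cv2.contourArea); W=onz(c,k[:,0],.037)[:,:2]
b=cv2.minAreaRect((W*1000).astype(np.float32)); print('rect mm',b); print(cv2.boxPoints(b))
P=onz(c,[[253,205],[308,133],[298,188],[265,150]],.037); print(P.round(3))
a=cv2.resize(im[118:222,230:334],None,fx=5.6,fy=5.6,interpolation=cv2.INTER_CUBIC)
a2=cv2.imread('pics/scene0.png')
cv2.imwrite('pics/crop1.png',a)
E
```

```text
cam [ 0.3129322  -0.08095498  1.06826502]
rect mm ((566.3821411132812, -149.38148498535156), (216.6774139404297, 23.67115020751953), 3.8444318771362305)
[[ 457.4937  -144.8364 ]
 [ 459.08075 -168.45428]
 [ 675.27057 -153.92657]
 [ 673.68353 -130.30869]]
[[ 0.459  0.005  0.037]
 [ 0.662 -0.143  0.037]
 [ 0.507 -0.116  0.037]
 [ 0.612 -0.025  0.037]]
```

View pics/crop1.png

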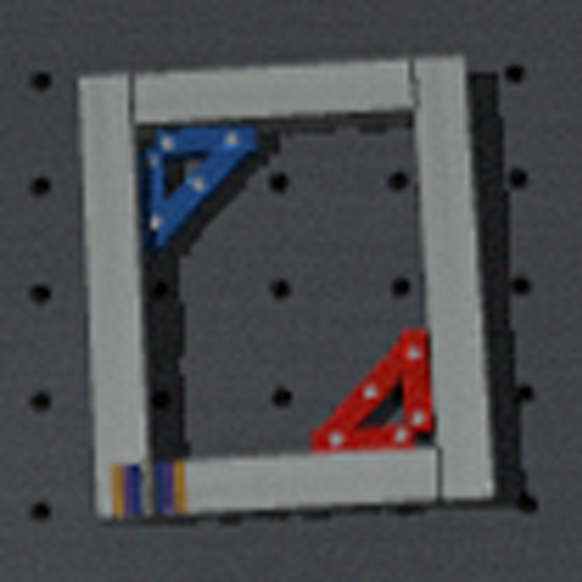

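The crop shows the tint and bead at lower left (153,489), the bare seams at top left (blue corner, 132,98) and top right (412,83), and the red-magnet seam at lower right (438,473). The right-hand long rail measures 217 x 24 mm, which matches the given size. Candidates: of the three bare corners, top right is diagonal to the tack, and lower right touches the red magnet.

```bash
cat > m.py <<'E'
from h import *
c=r.calibration('top')
crop=np.array([[153,489],[412,83],[438,473],[132,98]],float)
P=onz(c,(crop+.5)/5.6-.5+[230,118],.037); print('tack,across,red,blue\n',P.round(4))
d=lambda i,j:np.linalg.norm(P[i]-P[j])
print('along long (195):',d(1,2),d(0,3),'short (140):',d(0,2),d(1,3))
o=r.get_obs(); R=cv2.Rodrigues(o['orientation'])[0]; print(R.round(4), 'tcp', o['tcp_pos'], o['clock'])
T=P[[1,2]]+[0,0,.045]
print('shift in tool axes from now\n',((T-o['tcp_pos'])@R).round(4))
s=r.calibration('scene');print('scene pix of joints',pix(s,P).round(1))
E
python3 m.py
```

```text
tack,across,red,blue
 [[ 0.4596 -0.006   0.037 ]
 [ 0.6639 -0.1294  0.037 ]
 [ 0.4692 -0.1431  0.037 ]
 [ 0.6546  0.0088  0.037 ]]
along long (195): 0.19523475172114407 0.19556244893427685 short (140): 0.13748583298695471 0.13856842241909384
[[ 9.035e-01  4.285e-01 -8.000e-04]
 [ 4.285e-01 -9.035e-01  1.500e-03]
 [-1.000e-04 -1.700e-03 -1.000e+00]] tcp [ 0.28902976 -0.60942718  0.24911466] 0.1
shift in tool axes from now
 [[ 0.5444 -0.2728  0.1675]
 [ 0.3626 -0.3438  0.1677]]
scene pix of joints [[290.7 203.4]
 [315.5 259.8]
 [257.1 225.7]
 [348.3 232.3]]
```

Seam distances are 195 and 138 mm, against the expected 195 and 140, so the two methods agree. I'll travel high first, closing the fingers on the way.

>>> carry_out(
  moves=[
    [0.03, -0.015, 0, 0, 0],
    [0.07, -0.035, 0, 0, 0],
    [0.11, -0.055, 0, 0, 0],
    [0.15, -0.075, 0, 0, 0],
    [0.19, -0.095, 0, 0, 0],
    [0.23, -0.115, 0, 0, 0],
    [0.27, -0.135, 0, 0, 0],
    [0.3, -0.15, 0, 0, 0],
  ],
)

```text
clock: 0.9
tcp_pos: [0.4977, -0.3426, 0.2497]
orientation: [-3.063, -0.694, -0.001]
contact_force: [0.5, 0.4, -0.9]
grip_width: -0.0001
gripper_force: 0.0
```

>>> carry_out(
  moves=[
    [0.03, -0.015, 0, 0, 0],
    [0.07, -0.035, 0, 0, 0],
    [0.11, -0.055, 0, 0, 0],
    [0.15, -0.075, 0, 0, 0],
    [0.19, -0.095, 0, 0, 0],
    [0.22, -0.11, 0, 0, 0],
    [0.24, -0.12, 0, 0, 0],
    [0.244, -0.123, 0, 0, 0],
  ],
)

```text
clock: 1.7
tcp_pos: [0.665, -0.1262, 0.2492]
orientation: [-3.061, -0.697, -0.0]
contact_force: [-0.6, -0.3, 0.3]
grip_width: 0.0001
gripper_force: 0.0
```

```bash
python3 m.py | tail -8; python3 -c "
from bench import r
o=r.get_obs();print(o['grip_width'],o['contact_force'],o['joints'])"
```

```text
[ 5.000e-04 -2.000e-03 -1.000e+00]] tcp [ 0.66500452 -0.12617049  0.24919059] 1.7
shift in tool axes from now
 [[-0.0025  0.0028  0.1672]
 [-0.1839 -0.0692  0.1672]]
scene pix of joints [[290.7 203.4]
 [315.5 259.8]
 [257.1 225.7]
 [348.3 232.3]]
5.070580690790603e-05 [-0.63770942 -0.257549    0.32322955] [ 0.20625527  0.48753765 -0.15724202  1.54065612  0.07934874  1.12031369
 -1.09062095]
```

>>> carry_out(
  moves=[
    [-0.002, 0.003, 0.03, 0, 0],
    [-0.002, 0.003, 0.06, 0, 0],
    [-0.002, 0.003, 0.09, 0, 0],
    [-0.002, 0.003, 0.12, 0, 0],
    [-0.002, 0.003, 0.14, 0, 0],
    [-0.002, 0.003, 0.155, 0, 0],
    [-0.002, 0.003, 0.163, 0, 0],
    [-0.002, 0.003, 0.167, 0, 0],
  ],
)

```text
clock: 2.5
tcp_pos: [0.663, -0.1344, 0.0826]
orientation: [3.065, 0.689, -0.001]
contact_force: [0.9, 0.1, -0.2]
grip_width: -0.0001
gripper_force: 0.0
```

```bash
python3 m.py | tail -8 | head -4; python3 -c "
from bench import r
import cv2
im=r.grab_frame('scene');cv2.imwrite('pics/s1.png',cv2.resize(im[140:300,200:400,::-1],None,fx=3.7,fy=3.7,interpolation=cv2.INTER_CUBIC))"
```

```text
[-5.000e-04  1.000e-04 -1.000e+00]] tcp [ 0.66299908 -0.13438301  0.08263885] 2.5
shift in tool axes from now
 [[ 0.003  -0.0041  0.0006]
 [-0.1789 -0.075   0.0007]]
```

View pics/s1.png

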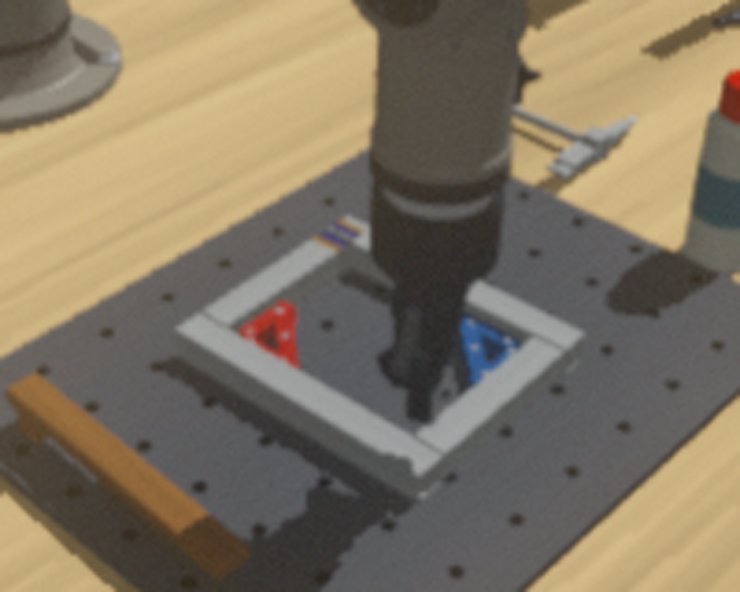

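The picture shows the fingertips just above the bare seam at (430,440), clear of the rails. I'll trim the 5 mm offset and dwell there.

>>> carry_out(
  moves=[
    [0.003, -0.004, 0, 0, 0],
    [0.003, -0.004, 0, 0, 0],
    [0.003, -0.004, 0, 0, 0],
    [0.003, -0.004, 0, 0, 0],
    [0.003, -0.004, 0, 0, 0],
    [0.003, -0.004, 0, 0, 0],
    [0.003, -0.004, 0, 0, 0],
    [0.003, -0.004, 0, 0, 0],
  ],
)

```text
clock: 3.35
tcp_pos: [0.6643, -0.1289, 0.083]
orientation: [-3.065, -0.69, 0.0]
contact_force: [0.7, -0.2, -0.6]
grip_width: -0.0001
gripper_force: 0.0
```

>>> carry_out(
  moves=[
    [0, 0, 0, 0, 0],
    [0, 0, 0, 0, 0],
    [0, 0, 0, 0, 0],
    [0, 0, 0, 0, 0],
    [0, 0, 0, 0, 0],
    [0, 0, 0, 0, 0],
    [0, 0, 0, 0, 0],
    [0, 0, 0, 0, 0],
  ],
)

```text
clock: 4.15
tcp_pos: [0.6643, -0.1289, 0.083]
orientation: [3.065, 0.69, -0.0]
contact_force: [0.1, -0.1, -0.1]
grip_width: 0.0
gripper_force: 0.0
```

>>> carry_out(
  moves=[
    [0, 0, 0, 0, 0],
    [0, 0, 0, 0, 0],
    [0, 0, 0, 0, 0],
    [0, 0, 0, 0, 0],
    [0, 0, 0, 0, 0],
    [0, 0, 0, 0, 0],
    [0, 0, 0, 0, 0],
    [0, 0, 0, 0, 0],
  ],
)

```text
clock: 4.95
tcp_pos: [0.6643, -0.1288, 0.083]
orientation: [3.065, 0.69, 0.0]
contact_force: [0.2, 0.6, 0.2]
grip_width: 0.0005
gripper_force: 0.0
```

```bash
python3 m.py | tail -8 | head -4
```

```text
[ 0.      0.     -1.    ]] tcp [ 0.66429285 -0.12884375  0.08302346] 4.95
shift in tool axes from now
 [[-0.0006  0.0004  0.001 ]
 [-0.1824 -0.0707  0.001 ]]
```

The dwell has run over 2.4 s, within 1 mm of the seam. Next I'll lift slightly and move to the red-magnet corner, slowing into it.

>>> carry_out(
  moves=[
    [0, 0, -0.03, 0, 0],
    [-0.03, -0.012, -0.045, 0, 0],
    [-0.07, -0.027, -0.045, 0, 0],
    [-0.11, -0.043, -0.045, 0, 0],
    [-0.145, -0.056, -0.045, 0, 0],
    [-0.17, -0.066, -0.045, 0, 0],
    [-0.18, -0.07, -0.045, 0, 0],
    [-0.182, -0.071, -0.045, 0, 0],
  ],
)

```text
clock: 5.75
tcp_pos: [0.4689, -0.1429, 0.1283]
orientation: [3.065, 0.689, 0.0]
contact_force: [1.0, -1.1, 0.2]
grip_width: -0.0004
gripper_force: 0.0
```

>>> carry_out(
  moves=[
    [0, 0, 0.01, 0, 0],
    [0, 0, 0.02, 0, 0],
    [0, 0, 0.03, 0, 0],
    [0, 0, 0.04, 0, 0],
    [0, 0, 0.045, 0, 0],
    [0, 0, 0.045, 0, 0],
    [0, 0, 0.045, 0, 0],
    [0, 0, 0.045, 0, 0],
  ],
)

```text
clock: 6.55
tcp_pos: [0.4697, -0.1427, 0.0833]
orientation: [3.065, 0.69, 0.001]
contact_force: [0.8, 0.5, 0.2]
grip_width: 0.0
gripper_force: 0.0
```

```bash
python3 m.py | tail -8 | head -4
```

```text
[ 6.000e-04  5.000e-04 -1.000e+00]] tcp [ 0.46973988 -0.14271102  0.08334577] 6.55
shift in tool axes from now
 [[ 1.812e-01  7.120e-02  1.500e-03]
 [-7.000e-04  1.000e-04  1.300e-03]]
```

It is within 1 mm of the red corner's seam. I'll dwell, then draw up.

>>> carry_out(
  moves=[
    [0, 0, 0, 0, 0],
    [0, 0, 0, 0, 0],
    [0, 0, 0, 0, 0],
    [0, 0, 0, 0, 0],
    [0, 0, 0, 0, 0],
    [0, 0, 0, 0, 0],
    [0, 0, 0, 0, 0],
    [0, 0, 0, 0, 0],
  ],
)

```text
clock: 7.35
tcp_pos: [0.4694, -0.1427, 0.083]
orientation: [-3.065, -0.69, 0.0]
contact_force: [-1.1, 0.3, 1.1]
grip_width: 0.0003
gripper_force: 0.0
```

>>> carry_out(
  moves=[
    [0, 0, 0, 0, 0],
    [0, 0, 0, 0, 0],
    [0, 0, 0, 0, 0],
    [0, 0, 0, 0, 0],
    [0, 0, 0, 0, 0],
    [0, 0, 0, 0, 0],
    [0, 0, 0, 0, 0],
    [0, 0, 0, 0, 0],
  ],
)

```text
clock: 8.15
tcp_pos: [0.4694, -0.1427, 0.083]
orientation: [3.065, 0.69, -0.0]
contact_force: [-0.5, 0.2, 0.1]
grip_width: -0.0002
gripper_force: 0.0
```

>>> carry_out(
  moves=[
    [0, 0, 0, 0, 0],
    [0, 0, 0, 0, 0],
    [0, 0, 0, 0, 0],
    [0, 0, 0, 0, 0],
    [0, 0, 0, 0, 0],
    [0, 0, 0, 0, 0],
    [0, 0, 0, 0, 0],
    [0, 0, 0, 0, 0],
  ],
)

```text
clock: 8.95
tcp_pos: [0.4694, -0.1426, 0.083]
orientation: [3.065, 0.69, 0.0]
contact_force: [-0.0, -0.5, -0.3]
grip_width: 0.0
gripper_force: 0.0
```

>>> carry_out(
  moves=[
    [0, 0, -0.02, 0, 0],
    [0, 0, -0.05, 0, 0],
    [0, 0, -0.08, 0, 0],
    [0, 0, -0.11, 0, 0],
    [0, 0, -0.14, 0, 0],
    [0, 0, -0.16, 0, 0],
    [0, 0, -0.17, 0, 0],
    [0, 0, -0.175, 0, 0],
  ],
)

```text
clock: 9.75
tcp_pos: [0.4696, -0.1427, 0.2586]
orientation: [3.064, 0.69, 0.001]
contact_force: [0.7, -0.6, -1.1]
grip_width: -0.0001
gripper_force: 0.0
```

>>> carry_out(
  moves=[
    [0, 0, 0, 0, 0],
    [0, 0, 0, 0, 0],
    [0, 0, 0, 0, 0],
    [0, 0, 0, 0, 0],
    [0, 0, 0, 0, 0],
    [0, 0, 0, 0, 0],
    [0, 0, 0, 0, 0],
    [0, 0, 0, 0, 0],
  ],
)

```text
clock: 10.55
tcp_pos: [0.4694, -0.1426, 0.258]
orientation: [3.065, 0.69, 0.0]
contact_force: [-0.6, 0.4, 0.1]
grip_width: 0.0003
gripper_force: 0.0
```

```bash
python3 -c "
from bench import r
print(r.hand_in())"
```

```text
the job is handed in; nothing more can be done
None
```

I pointed at the corner diagonally opposite the tack, then at the red magnet's corner, for over two seconds each and within about 1 mm of the measured seams; the hand is now about 0.22 m above the frame, no contact showed in the force readings, and the job is handed in (no verdict came back).

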